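# Put the mixed-up sample jars back in their own holders

### The job

The four sample jars have been put back in the wrong holders: move each jar so that it stands upright in the holder of the colour of its cap. One holder takes one jar, so park jars in the empty white holder when you need a free spot, and leave that one empty again at the end. The jars are glass: put each one down without dropping it, never knock one over or stand it anywhere but in a holder, and do not disturb the steel beaker.

Things in the scene. Friction and masses are not known exactly. Their poses are not given: they have to be found in the camera images.
- jar_red: Amber glass sample jar with a red screw cap, loose, upright, about 0.15 kg. Round body 44 mm in diameter with straight sides to 58 mm above its underside; cap 39 mm in diameter on top; 78 mm tall in all. Origin: centre of its underside; z up its axis. At the start it stands in a holder of another colour, up to 6 mm off the holder's centre.
- jar_blue: Amber glass sample jar with a blue screw cap, loose, upright, about 0.15 kg. Round body 44 mm in diameter with straight sides to 58 mm above its underside; cap 39 mm in diameter on top; 78 mm tall in all. Origin: centre of its underside; z up its axis. At the start it stands in a holder of another colour, up to 6 mm off the holder's centre.
- jar_yellow: Amber glass sample jar with a yellow screw cap, loose, upright, about 0.15 kg. Round body 44 mm in diameter with straight sides to 58 mm above its underside; cap 39 mm in diameter on top; 78 mm tall in all. Origin: centre of its underside; z up its axis. At the start it stands in a holder of another colour, up to 6 mm off the holder's centre.
- jar_green: Amber glass sample jar with a green screw cap, loose, upright, about 0.15 kg. Round body 44 mm in diameter with straight sides to 58 mm above its underside; cap 39 mm in diameter on top; 78 mm tall in all. Origin: centre of its underside; z up its axis. At the start it stands in a holder of another colour, up to 6 mm off the holder's centre.
- holder_red: Red round jar holder, fixed to the bench: a shallow dish 84 mm in outer diameter, 16 mm high, with a recess 64 mm in diameter whose floor is 8 mm above the bench (a standing jar's origin is at z = 0.008). Origin: centre of its underside, on the bench; z up. At the start it holds a jar of another colour.
- holder_blue: Blue round jar holder, fixed to the bench: a shallow dish 84 mm in outer diameter, 16 mm high, with a recess 64 mm in diameter whose floor is 8 mm above the bench (a standing jar's origin is at z = 0.008). Origin: centre of its underside, on the bench; z up. At the start it holds a jar of another colour.
- holder_yellow: Yellow round jar holder, fixed to the bench: a shallow dish 84 mm in outer diameter, 16 mm high, with a recess 64 mm in diameter whose floor is 8 mm above the bench (a standing jar's origin is at z = 0.008). Origin: centre of its underside, on the bench; z up. At the start it holds a jar of another colour.
- holder_green: Green round jar holder, fixed to the bench: a shallow dish 84 mm in outer diameter, 16 mm high, with a recess 64 mm in diameter whose floor is 8 mm above the bench (a standing jar's origin is at z = 0.008). Origin: centre of its underside, on the bench; z up. At the start it holds a jar of another colour.
- holder_spare: White round jar holder, the same shape and size as the coloured ones (84 mm across, 16 mm high, recess 64 mm across with its floor 8 mm above the bench), fixed, empty at the start: the free spot. Origin: centre of its underside, on the bench; z up.
- beaker: Open stainless steel beaker, 66 mm in diameter at the rim, 85 mm tall, loose, standing on the bench among the holders; to be left alone. Origin: centre of its underside. Near it, among the holders, also stands a fixed grey bench timer 50 x 60 mm and 40 mm tall. Centres of neighbouring holders, beaker and timer are at least 125 mm apart.
Mind the look-alikes: they are no part of the job. What is shaped like the jar_blue but turquoise is not meant. Leave any pink or purple look-alike of the jar_green alone.

How it is judged:
By the outcome, as a careful person would: the job done as asked, in the order asked, and still so for the second after the job is handed in, with the robot touching nothing.
It also fails if it takes over 144 s, if anything falls off the work surface, if the arm or the gripper's body presses on something with over 40 N, if the wrist force passes 120 N, or if a joint passes its speed limit or range.

### The arm

A 6-joint arm with a two-finger parallel gripper is mounted at the origin on the work surface. World frame = base frame: x ahead of the robot, y to its left, z up, the work surface at z = 0. Lengths are in m, angles in rad, forces in N, time in s.
With the tool pointing down it reaches from about 0.375 to 0.9 m from the base axis. Payload 3.1 kg.
Tool frame: the origin (TCP) lies midway between the tips of the shut fingers; the grasp point (between the pads) lies 19 mm behind it; z points along the fingers, y is the line along which they close (so a half turn about z gives the same grasp; the last joint's range is limited). The gripper opens to 87 mm and grips with 3 to 60 N. Pads are 19 mm wide; open, the fingers measure 117 mm over their backs; the gripper's body (75 mm by 190 mm) begins 51 mm behind the grasp point.
Start: joints at [-1.512, 0.527, 1.433, -0, 1.181, -0.178], TCP at [0.147, -0.607, 0.223] pointing down, gripper open.
Joint ranges: [-3.08, 3.08], [-0.75, 2.2], [0.22, 2.44], [-1.43, 4.57], [0, 2.65], [-2.85, 2.85]. Speed limits (rad/s): [2.79, 2.79, 3.14, 3.14, 3.14, 3.14].

### API

Orientations are given as a rotation vector (axis times angle).
In Python, from station import ctrl, imaging, cut_out, landmark_of gives the robot as it stands.
- The arm moves only by the shell command python3 -m pendant 'ROWS' [OPENING]. ROWS is JSON, a list of rows, each a list of 2 entries, a list of its own where there are three numbers: the shift along the tool's x, y, z in mm, then the turn about the tool's z in rad. A call has exactly 8 rows; each row is the pose to reach, as a shift and turn from the pose commanded when the call began, along the tool's axes at that moment; what a row does not reach only later rows make up. A row lasts 1/8 s, in which the tool goes at most 62.5 mm and 10.7 degrees, less where a joint would pass 70% of its speed; a pose out of reach is approached as far as the arm can. A call with a gripper value outside its range is refused whole. OPENING is the closure, from -1 (fully open) to 1 (shut), so that 0 is half open, set as the call begins (- or left out, the last holds). The fingers move at their own pace and stop on an object; the grip force is fixed at half the most. Time passes only in rows, so rows that repeat a pose let the fingers close, or fill a call up. It gives the time, the measured TCP pose, the force, the opening and the grip force at its end, in the units of the state.
- ctrl.sense(): the state, without advancing time (a new reading comes with each control period).
- imaging.grab_frame(name): name is "scene" or "top" or "wrist"; returns (picture, depth): 400x640x3 uint8, red, green, blue; 400x640 float32, m along the optical axis (not along the pixel's ray), 0 where there is no reading.
- imaging.camera_params(name): a dict with "mtx" (3x3 intrinsics, pixels), "k1" (the pictures are not rectified: a ray, as slopes to the right and down, at radius r is drawn at 1 + k1 r^2 times it, then the intrinsics apply), "rvec" (rotation vector, rad) and "tvec" (3), from world to camera coordinates, as OpenCV has them; the wrist camera has in their place "tool_from_camera" (4x4, takes a point from camera to tool coordinates, whose origin is the TCP and whose axes are the flange's). Camera axes: x right, y down, z forward; pixel columns grow to the right and rows downward; lengths in m; the calibration is good to about 2 mm. A picture is of the moment at which its call begins: read the wrist's pose just before it. camera_params takes no time and is no camera call.
- ctrl.hand_in(): hands the job in; it is judged then, once.
Trained networks look in the newest picture that a camera, given by its name, has taken for a name from the list of things; names that differ only in an ending like _2 or _b are one class to them, and where a whole thing is asked for, a point or a joint stands for the part that bears it (a point fixed in the world has none). Each returns a list of dicts, best first, with "p" (0 to 1); they miss things now and then, are a little off and sometimes report something else, mostly with a low value. They report only what shows in the picture. A call takes as long as a camera call. They do not tell look-alikes from the thing itself.
- cut_out(query, camera): "region" (400x640 bool, what is visible of it).
- landmark_of(query, camera): "position" ([x, y, z] in m, in world coordinates, good to about 4 mm: a listed point, or the origin of a listed thing).
The state is a dict: "time_s": time; "joint_positions": joint angles; "joint_velocities": joint speeds; "joint_torque": joint torques, N m; "eef_pos": TCP position; "ee_rot": TCP orientation; "ft_force": force on the tool from outside, world axes, zero at the start; "torque": the same for the moment, N m; "grip_width": finger opening in m; "gripper_force": force on a finger pad.
Only numpy, scipy, OpenCV 4.12 (cv2) and the standard library are available. Lean on these libraries where they do the work, as an engineer would, in place of code of your own. Each camera call takes 0.05 s, during which the arm holds its last target. There are 200 camera calls.

## Working session

There is one attempt and no reset: what is moved stays moved. The work goes in short steps, Python scripts to look and compute and a shell command to move; the robot and the scene stay as the last step left them, time stands still between calls to the robot, and variables do not carry over. Pictures are saved under pics/ and viewed, at most 14 in all, crops included, and the job is handed in when it is done.

```bash
ls; mkdir -p pics; python3 - <<'E'
from station import ctrl, imaging, cut_out, landmark_of
import cv2
s=ctrl.sense(); print(s['time_s'],s['eef_pos'],s['ee_rot'],s['grip_width'])
p,d=imaging.grab_frame('top'); cv2.imwrite('pics/top.png',p[:,:,::-1])
for n in ['jar_red','jar_blue','jar_yellow','jar_green','holder_red','holder_blue','holder_yellow','holder_green','holder_spare','beaker']:
    print(n,[(round(r['p'],2),[round(float(v),3) for v in r['position']]) for r in landmark_of(n,'top')])
E
```

```text
pics
0.0 [ 0.14721624 -0.60667918  0.22159475] [-3.11733488e+00 -3.72370212e-01 -2.63003995e-04] 0.08729786442729753
jar_red [(0.55, [0.466, -0.082, 0.008])]
jar_blue [(0.96, [0.313, 0.194, -0.002]), (0.95, [0.323, 0.279, -0.004]), (0.57, [0.443, 0.241, 0.013])]
jar_yellow [(0.76, [0.636, -0.162, 0.006])]
jar_green [(0.94, [0.453, -0.361, -0.001]), (0.87, [0.47, -0.251, 0.012]), (0.72, [0.575, -0.297, 0.001])]
holder_red [(0.65, [0.634, -0.161, 0.002])]
holder_blue [(0.58, [0.466, -0.253, -0.002])]
holder_yellow [(0.57, [0.443, 0.242, 0.003])]
holder_green [(0.93, [0.473, -0.083, 0.0]), (0.23, [0.466, -0.084, 0.009])]
holder_spare [(0.77, [0.617, 0.188, -0.003])]
beaker [(0.59, [0.627, 0.006, 0.002])]
```

View pics/top.png

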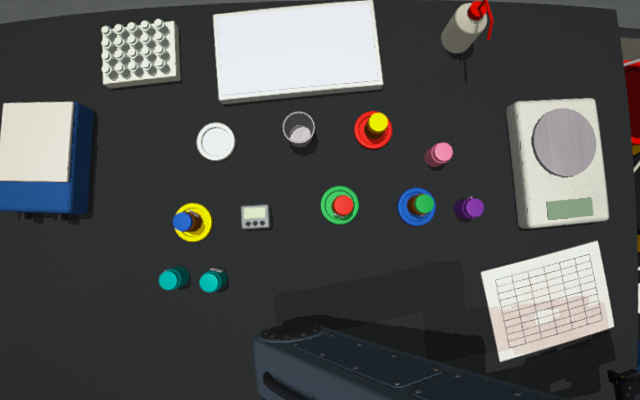

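The top view shows red in green (345,205), green in blue (420,205), blue in yellow (190,222), yellow in red (375,127), and spare empty at (216,141). The look-alikes are turquoise, pink and purple. I'll refine the positions with depth and colour.

```bash
cat > h.py <<'E'
from station import ctrl, imaging, cut_out, landmark_of
import cv2, numpy as np
from scipy.optimize import least_squares
from scipy.spatial.transform import Rotation as R
def cloud(name):
    s=ctrl.sense(); p,d=imaging.grab_frame(name); c=imaging.camera_params(name); K=np.array(c['mtx'])
    v,u=np.mgrid[:400,:640].astype(float)
    D=np.array([c['k1'],0,0,0,0],float)
    n=cv2.undistortPoints(np.stack([u.ravel(),v.ravel()],1)[:,None],K,D).reshape(400,640,2)
    P=np.dstack([n,np.ones((400,640))])*d[...,None]
    if name=='wrist':
        T=np.array(c['tool_from_camera']); P=P@T[:3,:3].T+T[:3,3]
        P=P@R.from_rotvec(s['ee_rot']).as_matrix().T+s['eef_pos']
    else:
        P=(P-np.ravel(c['tvec']))@R.from_rotvec(np.ravel(c['rvec'])).as_matrix()
    P[d==0]=np.nan
    return p,P
def fit(xy,r):
    return least_squares(lambda q:np.hypot(*(xy-q[:2]).T)-r,xy.mean(0),loss='soft_l1',f_scale=.002).x
HUE={'red':(0,8),'yellow':(22,35),'green':(45,75),'blue':(104,125)}
def scan(name,near=None,rad=.06):
    p,P=cloud(name); h=cv2.cvtColor(p,cv2.COLOR_RGB2HSV).astype(int); out={}
    for k,(a,b) in HUE.items():
        m=(h[...,0]>=a)&(h[...,0]<=b)&(h[...,1]>110)&(h[...,2]>50)
        for kind,z0,z1,r in(('cap',.080,.093,.0195),('rim',.012,.020,.042)):
            q=P[m&(P[...,2]>z0)&(P[...,2]<z1)]
            q=q[(q[:,0]>.3)&(q[:,0]<.75)&(abs(q[:,1])<.4)]
            if len(q)<15: continue
            c=np.median(q[:,:2],0); q=q[np.hypot(*(q[:,:2]-c).T)<2.2*r]
            hull=cv2.convexHull(q[:,:2].astype(np.float32))[:,0]
            c,rr=cv2.minEnclosingCircle(hull)
            print(k,kind,len(q),'enc',np.round(c,4),round(rr,4),'z',np.round(np.median(q[:,2]),4))
    q=P[(P[...,2]>.012)&(P[...,2]<.02)&(h[...,1]<60)&(h[...,2]>120)]
    q=q[np.hypot(*(q[:,:2]-[.617,.188]).T)<.06]
    if len(q)>15:
        c,rr=cv2.minEnclosingCircle(q[:,:2].astype(np.float32)); print('spare',len(q),np.round(c,4),round(rr,4))
    return p
E
python3 - <<'E'
from h import *
scan('top')
p=scan('scene'); cv2.imwrite('pics/scene.png',p[:,:,::-1])
E
python3 -m pendant '[[[0,0,0],0.1],[[0,0,0],0.237],[[0,0,0],0.237],[[0,0,0],0.237],[[0,0,0],0.237],[[0,0,0],0.237],[[0,0,0],0.237],[[0,0,0],0.237]]' -1
```

```text
red cap 288 enc [ 0.4657 -0.0832] 0.0193 z 0.0857
red rim 402 enc [ 0.6331 -0.159 ] 0.0427 z 0.0155
yellow cap 277 enc [ 0.6341 -0.1604] 0.0197 z 0.0854
yellow rim 399 enc [0.4396 0.2417] 0.042 z 0.0159
green cap 273 enc [ 0.4643 -0.247 ] 0.0194 z 0.0861
green rim 483 enc [ 0.4687 -0.0797] 0.0419 z 0.0156
blue cap 283 enc [0.4414 0.2439] 0.0203 z 0.0861
blue rim 408 enc [ 0.4604 -0.2488] 0.0417 z 0.0158
spare 455 [0.6162 0.1878] 0.0419
red cap 216 enc [ 0.4689 -0.0874] 0.0205 z 0.086
red rim 443 enc [ 0.6365 -0.163 ] 0.0422 z 0.0162
yellow cap 307 enc [ 0.6372 -0.1641] 0.0199 z 0.0864
yellow rim 275 enc [0.4432 0.2369] 0.043 z 0.0157
green cap 211 enc [ 0.468  -0.2533] 0.0195 z 0.0862
green rim 295 enc [ 0.4734 -0.0845] 0.0422 z 0.0159
blue cap 183 enc [0.4459 0.2385] 0.0197 z 0.0845
blue rim 308 enc [ 0.4653 -0.2519] 0.0421 z 0.0161
spare 483 [0.6197 0.1844] 0.0429
time_s: 1.65
eef_pos: [0.1473, -0.6073, 0.2225]
ee_rot: [-3.142, -0.001, 0.0]
ft_force: [0.6, -0.7, -0.2]
grip_width: 0.0873
gripper_force: 0.0
```

```bash
python3 -m pendant '[[[30,-50,0],0],[[65,-105,0],0],[[100,-160,0],0],[[130,-210,0],0],[[160,-262,0],0],[[190,-312,0],0],[[220,-362,0],0],[[245,-400,0],0]]'
python3 -m pendant '[[[25,-40,0],0],[[50,-85,0],0],[[75,-122,0],0],[[75,-122,0],0],[[75,-122,0],0],[[75,-122,0],0],[[75,-122,0],0],[[75,-122,0],0]]'
python3 - <<'E'
from h import *
p=scan('wrist'); cv2.imwrite('pics/w1.png',p[:,:,::-1])
E
```

```text
time_s: 2.65
eef_pos: [0.3927, -0.2051, 0.2228]
ee_rot: [3.141, 0.003, 0.001]
ft_force: [0.7, -0.4, 0.7]
grip_width: 0.087
gripper_force: 0.0
time_s: 3.65
eef_pos: [0.4666, -0.0858, 0.2226]
ee_rot: [-3.142, 0.001, 0.0]
ft_force: [0.1, -0.6, 0.1]
grip_width: 0.0872
gripper_force: 0.0
red cap 1074 enc [ 0.4698 -0.0843] 0.0196 z 0.0862
red rim 1343 enc [ 0.6353 -0.1588] 0.0419 z 0.0161
yellow cap 1080 enc [ 0.6354 -0.1603] 0.0192 z 0.0861
yellow rim 1137 enc [0.444  0.2409] 0.0423 z 0.0161
green cap 1072 enc [ 0.467  -0.2486] 0.0197 z 0.0863
green rim 1197 enc [ 0.4731 -0.0805] 0.0419 z 0.0161
blue cap 273 enc [0.4444 0.2428] 0.0206 z 0.0845
blue rim 275 enc [ 0.4643 -0.2481] 0.0421 z 0.0155
spare 2159 [0.6207 0.1875] 0.0433
```

View pics/w1.png

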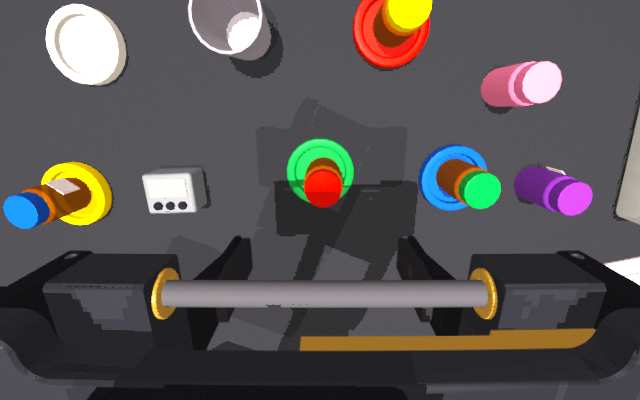

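The wrist view agrees: the red cap at (323,187) is centred between the fingers. Next I descend and grasp it.

```bash
python3 -m pendant '[[[2,-1,40],0],[[2,-1,85],0],[[2,-1,125],0],[[2,-1,155],0],[[2,-1,175],0],[[2,-1,187],0],[[2,-1,192],0],[[2,-1,192],0]]'
python3 -m pendant '[[[0,0,0],0],[[0,0,0],0],[[0,0,0],0],[[0,0,0],0],[[0,0,0],0],[[0,0,0],0],[[0,0,0],0],[[0,0,0],0]]' 1
```

```text
time_s: 4.7
eef_pos: [0.4691, -0.0843, 0.0308]
ee_rot: [3.141, 0.001, 0.001]
ft_force: [-0.3, -0.3, 0.3]
grip_width: 0.0873
gripper_force: 0.0
time_s: 5.7
eef_pos: [0.4689, -0.0842, 0.0306]
ee_rot: [3.141, 0.001, 0.0]
ft_force: [-0.6, -0.6, 1.1]
grip_width: 0.0432
gripper_force: 30.0
```

```bash
python3 -m pendant '[[[0,0,-10],0],[[0,0,-30],0],[[0,0,-60],0],[[0,0,-95],0],[[0,0,-120],0],[[10,-18,-120],0],[[30,-54,-120],0],[[55,-99,-120],0]]'
python3 -m pendant '[[[22,-40,0],0],[[45,-82,0],0],[[65,-118,0],0],[[82,-148,0],0],[[92,-166,0],0],[[95,-172,0],0],[[95,-172,0],0],[[95,-172,0],0]]'
```

```text
time_s: 6.7
eef_pos: [0.5237, 0.0155, 0.151]
ee_rot: [3.142, -0.002, -0.001]
ft_force: [0.7, -0.3, -1.5]
grip_width: 0.0432
gripper_force: 30.0
time_s: 7.7
eef_pos: [0.6179, 0.186, 0.1505]
ee_rot: [3.141, 0.0, -0.002]
ft_force: [0.6, 0.2, -1.7]
grip_width: 0.0431
gripper_force: 30.0
```

```bash
python3 -m pendant '[[[1,-1,25],0],[[1,-1,60],0],[[1,-1,85],0],[[1,-1,100],0],[[1,-1,108],0],[[1,-1,113],0],[[1,-1,116],0],[[1,-1,118],0]]'
python3 -m pendant '[[[0,0,1],0],[[0,0,1.5],0],[[0,0,2],0],[[0,0,2],0],[[0,0,2],0],[[0,0,2],0],[[0,0,2],0],[[0,0,2],0]]'
```

```text
time_s: 8.7
eef_pos: [0.62, 0.1881, 0.0331]
ee_rot: [-3.141, -0.001, -0.002]
ft_force: [0.3, 0.2, -2.3]
grip_width: 0.0432
gripper_force: 30.0
time_s: 9.7
eef_pos: [0.6197, 0.1881, 0.0307]
ee_rot: [-3.142, -0.001, -0.0]
ft_force: [-0.3, -0.1, -1.4]
grip_width: 0.0432
gripper_force: 30.0
```

```bash
python3 -m pendant '[[[0,0,0.5],0],[[0,0,0.5],0],[[0,0,0.5],0],[[0,0,0.5],0],[[0,0,1],0],[[0,0,1],0],[[0,0,1],0],[[0,0,1],0]]'
```

```text
time_s: 10.7
eef_pos: [0.6198, 0.188, 0.0306]
ee_rot: [-3.142, -0.001, -0.001]
ft_force: [-2.6, 0.0, 7.4]
grip_width: 0.0433
gripper_force: 30.0
```

```bash
python3 -m pendant '[[[0,0,0],0],[[0,0,0],0],[[0,0,0],0],[[0,0,0],0],[[0,0,0],0],[[0,0,-15],0],[[0,0,-50],0],[[0,0,-100],0]]' -1
python3 -m pendant '[[[0,0,-25],0],[[-15,44,-25],0],[[-36,104,-25],0],[[-57,164,-25],0],[[-78,222,-25],0],[[-98,280,-25],0],[[-118,338,-25],0],[[-135,387,-25],0]]'
```

```text
time_s: 11.7
eef_pos: [0.6187, 0.1878, 0.1302]
ee_rot: [3.141, 0.001, -0.004]
ft_force: [0.5, 0.3, -0.9]
grip_width: 0.0871
gripper_force: 0.0
time_s: 12.7
eef_pos: [0.4845, -0.2016, 0.1559]
ee_rot: [3.14, -0.0, 0.003]
ft_force: [1.0, -0.2, -0.6]
grip_width: 0.0872
gripper_force: 0.0
```

```bash
python3 -m pendant '[[[-8,22,0],0],[[-15,40,0],0],[[-18,48,0],0],[[-18,48,0],0],[[-18,48,0],0],[[-18,48,0],0],[[-18,48,0],0],[[-18,48,0],0]]'
python3 - <<'E'
from h import *
scan('wrist');scan('top')
E
```

```text
time_s: 13.7
eef_pos: [0.4671, -0.2468, 0.1545]
ee_rot: [-3.142, -0.002, 0.0]
ft_force: [-0.9, 1.0, 0.6]
grip_width: 0.0867
gripper_force: 0.0
red rim 1740 enc [ 0.6348 -0.1594] 0.0417 z 0.0161
yellow cap 169 enc [ 0.6218 -0.1607] 0.0114 z 0.0852
green cap 1679 enc [ 0.4685 -0.2494] 0.0193 z 0.0863
green rim 2217 enc [ 0.4734 -0.0801] 0.0423 z 0.0162
blue rim 1656 enc [ 0.4649 -0.2495] 0.0419 z 0.0161
red cap 260 enc [0.6167 0.1882] 0.0188 z 0.0856
red rim 399 enc [ 0.6328 -0.1587] 0.0426 z 0.0154
yellow cap 281 enc [ 0.6344 -0.1606] 0.0196 z 0.0853
yellow rim 391 enc [0.4405 0.2419] 0.0419 z 0.0158
green rim 488 enc [ 0.4687 -0.0797] 0.0418 z 0.0157
blue cap 282 enc [0.4411 0.2435] 0.0207 z 0.0861
blue rim 31 enc [ 0.4258 -0.244 ] 0.0138 z 0.0157
spare 370 [0.6162 0.1879] 0.0419
```

```bash
python3 -m pendant '[[[0,2,25],0],[[0,2,60],0],[[0,2,90],0],[[0,2,110],0],[[0,2,120],0],[[0,2,124],0],[[0,2,124],0],[[0,2,124],0]]'
python3 -m pendant '[[[0,0,0],0],[[0,0,0],0],[[0,0,0],0],[[0,0,0],0],[[0,0,0],0],[[0,0,0],0],[[0,0,0],0],[[0,0,0],0]]' 1
python3 -m pendant '[[[0,0,-10],0],[[0,0,-30],0],[[0,0,-60],0],[[0,0,-95],0],[[0,0,-120],0],[[0,-20,-120],0],[[1,-60,-120],0],[[2,-105,-120],0]]'
```

```text
time_s: 14.8
eef_pos: [0.4674, -0.2495, 0.0313]
ee_rot: [3.141, 0.001, 0.002]
ft_force: [-0.5, -0.3, 0.0]
grip_width: 0.0871
gripper_force: 0.0
time_s: 15.8
eef_pos: [0.467, -0.2492, 0.0306]
ee_rot: [3.141, 0.001, 0.0]
ft_force: [-0.6, -1.1, -0.6]
grip_width: 0.0431
gripper_force: 30.0
time_s: 16.8
eef_pos: [0.4673, -0.1415, 0.1494]
ee_rot: [-3.139, 0.001, 0.004]
ft_force: [-0.1, 1.1, -1.7]
grip_width: 0.0431
gripper_force: 30.0
```

```bash
python3 -m pendant '[[[2,-30,0],0],[[4,-52,0],0],[[4,-62,0],0],[[4,-63,15],0],[[4,-63,45],0],[[4,-63,75],0],[[4,-63,95],0],[[4,-63,107],0]]'
python3 -m pendant '[[[0,0,4],0],[[0,0,7],0],[[0,0,9],0],[[0,0,10],0],[[0,0,11],0],[[0,0,12],0],[[0,0,12],0],[[0,0,12],0]]'
```

```text
time_s: 17.8
eef_pos: [0.4718, -0.0807, 0.0421]
ee_rot: [-3.141, -0.001, 0.004]
ft_force: [0.4, -0.4, -1.5]
grip_width: 0.0428
gripper_force: 30.0
time_s: 18.8
eef_pos: [0.4729, -0.0811, 0.0316]
ee_rot: [3.142, 0.001, 0.0]
ft_force: [-0.2, -0.2, -1.6]
grip_width: 0.0428
gripper_force: 30.0
```

```bash
python3 -m pendant '[[[0,0,0.5],0],[[0,0,1],0],[[0,0,1],0],[[0,0,1],0],[[0,0,1.5],0],[[0,0,1.5],0],[[0,0,1.5],0],[[0,0,1.5],0]]'
```

```text
time_s: 19.8
eef_pos: [0.4729, -0.0811, 0.0305]
ee_rot: [3.141, 0.001, 0.0]
ft_force: [-0.7, 1.0, 5.4]
grip_width: 0.0432
gripper_force: 30.0
```

```bash
python3 -m pendant '[[[0,0,0],0],[[0,0,0],0],[[0,0,0],0],[[0,0,0],0],[[0,0,0],0],[[0,0,-15],0],[[0,0,-50],0],[[0,0,-100],0]]' -1
python3 -m pendant '[[[0,0,-25],0],[[-4,-40,-25],0],[[-9,-95,-25],0],[[-14,-150,-25],0],[[-19,-205,-25],0],[[-24,-260,-25],0],[[-28,-305,-25],0],[[-29,-323,-25],0]]'
python3 - <<'E'
from h import *
p=scan('wrist');cv2.imwrite('pics/w2.png',p[:,:,::-1])
E
```

```text
time_s: 20.8
eef_pos: [0.472, -0.0808, 0.131]
ee_rot: [-3.141, -0.001, 0.004]
ft_force: [1.5, 0.4, -0.2]
grip_width: 0.0869
gripper_force: 0.0
time_s: 21.8
eef_pos: [0.443, 0.2439, 0.156]
ee_rot: [-3.141, -0.006, -0.002]
ft_force: [0.5, -0.4, -0.7]
grip_width: 0.0867
gripper_force: 0.0
yellow rim 1653 enc [0.4442 0.2415] 0.0419 z 0.0162
green rim 628 enc [ 0.4713 -0.0767] 0.0421 z 0.0155
blue cap 1357 enc [0.4453 0.2432] 0.0195 z 0.0863
spare 1618 [0.6172 0.1881] 0.0421
```

View pics/w2.png

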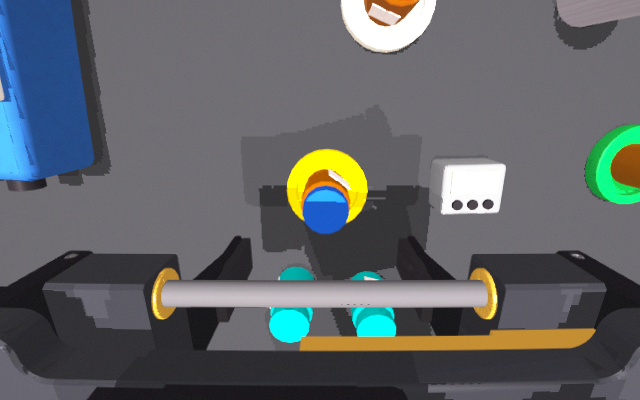

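The blue cap at (326,210) is centred, and the turquoise look-alikes sit behind it, clear of the fingers. I'll grasp it now.

```bash
python3 -m pendant '[[[1,0,25],0],[[1,0,60],0],[[1,0,90],0],[[1,0,110],0],[[1,0,120],0],[[1,0,124],0],[[1,0,124],0],[[1,0,124],0]]'
python3 -m pendant '[[[0,0,0],0],[[0,0,0],0],[[0,0,0],0],[[0,0,0],0],[[0,0,0],0],[[0,0,0],0],[[0,0,0],0],[[0,0,0],0]]' 1
python3 -m pendant '[[[0,0,-10],0],[[0,0,-30],0],[[0,0,-60],0],[[0,0,-95],0],[[0,0,-120],0],[[1,20,-120],0],[[2,60,-120],0],[[4,105,-120],0]]'
```

```text
time_s: 22.85
eef_pos: [0.4451, 0.2419, 0.0318]
ee_rot: [-3.141, -0.001, -0.002]
ft_force: [0.9, 0.9, 0.2]
grip_width: 0.0871
gripper_force: 0.0
time_s: 23.85
eef_pos: [0.4446, 0.2419, 0.0311]
ee_rot: [-3.141, -0.001, -0.0]
ft_force: [0.2, 0.8, -0.4]
grip_width: 0.0431
gripper_force: 30.0
time_s: 24.85
eef_pos: [0.4483, 0.1361, 0.1516]
ee_rot: [3.141, 0.004, 0.001]
ft_force: [1.3, -0.3, -1.2]
grip_width: 0.0433
gripper_force: 30.0
```

```bash
python3 -m pendant '[[[2,50,0],0],[[4,105,0],0],[[7,160,0],0],[[9,215,0],0],[[12,270,0],0],[[14,320,0],0],[[15,360,0],0],[[16,385,0],0]]'
python3 -m pendant '[[[0,0,0],0],[[0,0,10],0],[[0,0,35],0],[[0,0,65],0],[[0,0,88],0],[[0,0,102],0],[[0,0,110],0],[[0,0,114],0]]'
```

```text
time_s: 25.85
eef_pos: [0.4647, -0.2501, 0.1514]
ee_rot: [3.141, -0.002, 0.001]
ft_force: [-0.8, -0.2, -2.2]
grip_width: 0.0433
gripper_force: 30.0
time_s: 26.85
eef_pos: [0.4651, -0.2478, 0.0369]
ee_rot: [-3.142, -0.002, -0.0]
ft_force: [0.3, -0.1, -1.1]
grip_width: 0.0432
gripper_force: 30.0
```

```bash
python3 -m pendant '[[[0,0,2],0],[[0,0,4],0],[[0,0,5],0],[[0,0,5.5],0],[[0,0,6],0],[[0,0,6.5],0],[[0,0,7],0],[[0,0,7],0]]'
```

```text
time_s: 27.85
eef_pos: [0.465, -0.2482, 0.031]
ee_rot: [3.141, 0.001, 0.001]
ft_force: [-1.4, 0.9, 6.6]
grip_width: 0.0431
gripper_force: 30.0
```

```bash
python3 -m pendant '[[[0,0,0],0],[[0,0,0],0],[[0,0,0],0],[[0,0,0],0],[[0,0,0],0],[[0,0,-15],0],[[0,0,-50],0],[[0,0,-100],0]]' -1
python3 -m pendant '[[[0,0,-25],0],[[35,-18,-25],0],[[80,-41,-25],0],[[125,-64,-25],0],[[160,-82,-25],0],[[171,-87,-25],0],[[171,-87,-25],0],[[171,-87,-25],0]]'
python3 - <<'E'
from h import *
scan('wrist');scan('top')
E
```

```text
time_s: 28.85
eef_pos: [0.4642, -0.2476, 0.1309]
ee_rot: [-3.14, -0.001, 0.003]
ft_force: [0.5, 0.0, 0.0]
grip_width: 0.087
gripper_force: 0.0
time_s: 29.85
eef_pos: [0.6343, -0.1616, 0.1551]
ee_rot: [-3.141, 0.0, 0.003]
ft_force: [0.0, 0.5, -0.4]
grip_width: 0.0871
gripper_force: 0.0
red rim 1660 enc [ 0.6368 -0.1593] 0.042 z 0.0161
yellow cap 1670 enc [ 0.6378 -0.1607] 0.0195 z 0.0863
green cap 35 enc [ 0.4908 -0.0798] 0.01 z 0.0811
green rim 428 enc [ 0.4726 -0.0803] 0.0421 z 0.0164
blue rim 392 enc [ 0.4656 -0.249 ] 0.0424 z 0.0164
spare 942 [0.62   0.1866] 0.0422
red cap 259 enc [0.617 0.188] 0.0185 z 0.0855
spare 374 [0.6163 0.1879] 0.0419
```

```bash
python3 -m pendant '[[[2,0,25],0],[[2,0,60],0],[[2,0,90],0],[[2,0,110],0],[[2,0,120],0],[[2,0,124],0],[[2,0,124],0],[[2,0,124],0]]'
python3 -m pendant '[[[0,0,0],0],[[0,0,0],0],[[0,0,0],0],[[0,0,0],0],[[0,0,0],0],[[0,0,0],0],[[0,0,0],0],[[0,0,0],0]]' 1
python3 -m pendant '[[[0,0,-10],0],[[0,0,-30],0],[[0,0,-60],0],[[0,0,-95],0],[[0,0,-120],0],[[-20,-20,-120],0],[[-50,-50,-120],0],[[-80,-85,-120],0]]'
```

```text
time_s: 30.95
eef_pos: [0.6386, -0.1612, 0.0321]
ee_rot: [3.141, 0.001, 0.003]
ft_force: [-0.5, -1.2, 1.1]
grip_width: 0.0871
gripper_force: 0.0
time_s: 31.95
eef_pos: [0.6379, -0.161, 0.031]
ee_rot: [-3.142, -0.001, 0.0]
ft_force: [0.4, -0.7, -0.4]
grip_width: 0.0433
gripper_force: 30.0
time_s: 32.95
eef_pos: [0.5574, -0.0757, 0.1526]
ee_rot: [3.141, -0.0, 0.004]
ft_force: [0.0, 0.6, -2.0]
grip_width: 0.043
gripper_force: 30.0
```

```bash
python3 -m pendant '[[[-17,-47,0],0],[[-34,-95,0],0],[[-53,-147,0],0],[[-71,-197,0],0],[[-88,-245,0],0],[[-102,-284,0],0],[[-111,-308,0],0],[[-114,-317,0],0]]'
python3 -m pendant '[[[0,0,0],0],[[0,0,10],0],[[0,0,35],0],[[0,0,65],0],[[0,0,88],0],[[0,0,102],0],[[0,0,110],0],[[0,0,114],0]]'
```

```text
time_s: 33.95
eef_pos: [0.4433, 0.2422, 0.1523]
ee_rot: [-3.141, -0.005, -0.003]
ft_force: [1.1, -0.2, -2.8]
grip_width: 0.0434
gripper_force: 30.0
time_s: 34.95
eef_pos: [0.444, 0.2407, 0.0369]
ee_rot: [-3.141, -0.0, -0.001]
ft_force: [-0.0, 0.3, -1.9]
grip_width: 0.0431
gripper_force: 30.0
```

```bash
python3 -m pendant '[[[0,0,2],0],[[0,0,4],0],[[0,0,5],0],[[0,0,5.5],0],[[0,0,6],0],[[0,0,6.5],0],[[0,0,6.5],0],[[0,0,6.5],0]]'
```

```text
time_s: 35.95
eef_pos: [0.4437, 0.2409, 0.031]
ee_rot: [-3.141, -0.001, -0.001]
ft_force: [-0.1, 0.3, 4.9]
grip_width: 0.043
gripper_force: 30.0
```

```bash
python3 -m pendant '[[[0,0,0],0],[[0,0,0],0],[[0,0,0],0],[[0,0,0],0],[[0,0,0],0],[[0,0,-15],0],[[0,0,-50],0],[[0,0,-100],0]]' -1
python3 -m pendant '[[[0,0,-25],0],[[35,11,-25],0],[[80,24,-25],0],[[125,38,-25],0],[[160,49,-25],0],[[176,53,-25],0],[[176,53,-25],0],[[176,53,-25],0]]'
python3 - <<'E'
from h import *
scan('wrist')
E
```

```text
time_s: 36.95
eef_pos: [0.4427, 0.2406, 0.1315]
ee_rot: [3.141, 0.001, -0.004]
ft_force: [0.5, 0.2, 0.2]
grip_width: 0.0869
gripper_force: 0.0
time_s: 37.95
eef_pos: [0.6183, 0.1882, 0.1559]
ee_rot: [-3.142, -0.002, 0.002]
ft_force: [-0.7, 0.3, 0.8]
grip_width: 0.0873
gripper_force: 0.0
red cap 1647 enc [0.6209 0.1882] 0.0194 z 0.0863
red rim 895 enc [ 0.6334 -0.1451] 0.0391 z 0.0161
yellow rim 684 enc [0.4446 0.2424] 0.0427 z 0.0165
spare 1351 [0.6207 0.1882] 0.0415
```

```bash
python3 -m pendant '[[[1,0,25],0],[[1,0,60],0],[[1,0,90],0],[[1,0,110],0],[[1,0,120],0],[[1,0,125],0],[[1,0,125],0],[[1,0,125],0]]'
python3 -m pendant '[[[0,0,0],0],[[0,0,0],0],[[0,0,0],0],[[0,0,0],0],[[0,0,0],0],[[0,0,0],0],[[0,0,0],0],[[0,0,0],0]]' 1
python3 -m pendant '[[[0,0,-10],0],[[0,0,-30],0],[[0,0,-60],0],[[0,0,-95],0],[[0,0,-130],0],[[-5,10,-140],0],[[-25,40,-140],0],[[-50,80,-140],0]]'
```

```text
time_s: 39.0
eef_pos: [0.6213, 0.1881, 0.0315]
ee_rot: [-3.141, -0.001, -0.003]
ft_force: [0.3, 0.2, 0.9]
grip_width: 0.0875
gripper_force: 0.0
time_s: 40.0
eef_pos: [0.6206, 0.188, 0.0305]
ee_rot: [-3.142, -0.001, 0.0]
ft_force: [0.0, -0.0, -0.9]
grip_width: 0.0435
gripper_force: 30.0
time_s: 41.0
eef_pos: [0.5694, 0.1071, 0.1704]
ee_rot: [3.141, 0.004, -0.001]
ft_force: [0.0, -0.3, -2.3]
grip_width: 0.0433
gripper_force: 30.0
```

```bash
python3 -m pendant '[[[-17,40,0],0],[[-34,85,0],0],[[-30,125,0],0],[[-5,165,0],0],[[20,205,0],0],[[45,240,0],0],[[60,260,0],0],[[66,267,0],0]]'
python3 -m pendant '[[[0,0,0],0],[[0,0,15],0],[[0,0,45],0],[[0,0,80],0],[[0,0,107],0],[[0,0,122],0],[[0,0,130],0],[[0,0,134],0]]'
```

```text
time_s: 42.0
eef_pos: [0.6363, -0.1606, 0.1697]
ee_rot: [-3.141, 0.002, 0.002]
ft_force: [-0.3, 0.5, -2.4]
grip_width: 0.0435
gripper_force: 30.0
time_s: 43.0
eef_pos: [0.6372, -0.1589, 0.0367]
ee_rot: [3.141, 0.002, 0.001]
ft_force: [0.1, 0.6, -2.1]
grip_width: 0.0435
gripper_force: 30.0
```

```bash
python3 -m pendant '[[[0,0,2],0],[[0,0,4],0],[[0,0,5],0],[[0,0,5.5],0],[[0,0,6],0],[[0,0,6.5],0],[[0,0,6.5],0],[[0,0,6.5],0]]'
```

```text
time_s: 44.0
eef_pos: [0.637, -0.1591, 0.0305]
ee_rot: [3.141, 0.001, 0.0]
ft_force: [-0.7, 0.6, 2.1]
grip_width: 0.043
gripper_force: 30.0
```

Contact is confirmed (2 N). I'll release, retreat and back off so the top view is clear.

```bash
python3 -m pendant '[[[0,0,0],0],[[0,0,0],0],[[0,0,0],0],[[0,0,0],0],[[0,0,0],0],[[0,0,-15],0],[[0,0,-50],0],[[0,0,-100],0]]' -1
python3 -m pendant '[[[0,0,-50],0],[[0,0,-100],0],[[-30,50,-100],0],[[-60,100,-100],0],[[-90,150,-100],0],[[-120,200,-100],0],[[-150,240,-100],0],[[-180,270,-100],0]]'
python3 -m pendant '[[[-30,30,0],0],[[-70,70,0],0],[[-110,110,0],0],[[-150,140,0],0],[[-170,150,0],0],[[-170,150,0],0],[[-170,150,0],0],[[-170,150,0],0]]'
python3 - <<'E'
from h import *
p=scan('top');cv2.imwrite('pics/end.png',p[:,:,::-1])
E
```

```text
time_s: 45.0
eef_pos: [0.636, -0.1587, 0.1306]
ee_rot: [-3.141, -0.001, 0.004]
ft_force: [0.2, -0.1, -0.7]
grip_width: 0.0867
gripper_force: 0.0
time_s: 46.0
eef_pos: [0.4559, -0.4312, 0.2313]
ee_rot: [3.14, -0.0, 0.002]
ft_force: [-0.4, -0.2, 0.1]
grip_width: 0.0871
gripper_force: 0.0
time_s: 47.0
eef_pos: [0.2889, -0.578, 0.2302]
ee_rot: [-3.141, -0.005, -0.001]
ft_force: [0.4, 0.3, 0.2]
grip_width: 0.0866
gripper_force: 0.0
red cap 290 enc [ 0.6342 -0.1584] 0.0201 z 0.0855
red rim 416 enc [ 0.6328 -0.1588] 0.0422 z 0.0152
yellow cap 289 enc [0.4415 0.2416] 0.0208 z 0.086
yellow rim 415 enc [0.4408 0.2418] 0.042 z 0.0158
green cap 284 enc [ 0.4699 -0.0801] 0.0195 z 0.086
green rim 479 enc [ 0.4686 -0.0798] 0.0418 z 0.0157
blue cap 282 enc [ 0.4611 -0.2461] 0.0195 z 0.0856
blue rim 447 enc [ 0.4604 -0.2487] 0.0418 z 0.0157
spare 454 [0.6164 0.188 ] 0.0419
```

View pics/end.png

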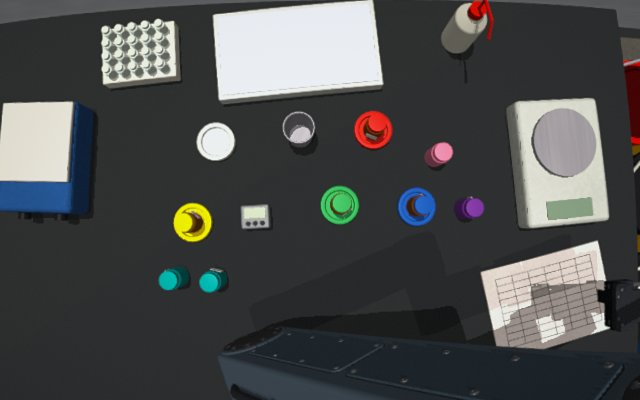

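The final top view shows every jar in its matching holder: red (375,125), yellow (187,222), green (342,203) and blue (420,205). The spare at (216,141) is empty, and the beaker at (299,130) and the look-alikes have not moved.

```bash
python3 -c "
from station import ctrl
print(ctrl.hand_in())"
```

```text
the job is handed in; nothing more can be done
None
```

The job is handed in at about 47 s of the 144 s allowed: all four jars stand upright in the holders matching their caps, the white holder is empty again, and the beaker and look-alikes were not disturbed.

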